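# Load the knob and wedge the fixture plate just off its base

### The arm

A 7-joint arm with a two-finger parallel gripper is mounted at the origin on the work surface. World frame = base frame: x ahead of the robot, y to its left, z up, the work surface at z = 0. Lengths are in m, angles in degrees, forces in N, time in s.
With the tool pointing down it reaches from about 0.4 to 0.85 m from the base axis. Payload 4.5 kg.
Tool frame: the origin (TCP) lies between the finger pads; the fingertips stand ahead of it and the grasp point (between the pads) is the TCP (robot.tips_ahead is the z of the fingertips in the tool frame, in m); z points along the fingers, y is the direction in which the jaws open and shut (so a half turn about z gives the same grasp; the last joint's range is limited). The gripper opens to 88 mm and grips with 3 to 60 N. Pads are 18 mm wide; open, the fingers measure 123 mm over their backs; the gripper's body (75 mm by 187 mm) begins 45 mm behind the grasp point.
Start: joints at [68.285, 39.483, -11.15, 89.685, 9.013, 51.709, -12.324], TCP at [0.251, -0.573, 0.258] pointing down, gripper open.
Joint ranges: [-172.22, 172.22], [-26.19, 119.32], [-84.43, 86.54], [7.71, 146.69], [-57.33, 237.33], [2.42, 119.75], [-152.13, 152.13]. Speed limits (degrees/s): [147.25, 147.25, 180, 180, 180, 180, 180].

### API

Orientations are given as a 3x3 rotation matrix whose columns are the frame's x, y, z axes.
In Python, from workcell import robot, optics gives the robot as it stands.
- The arm moves only by the shell command python3 -m pendant 'ROWS' [OPENING] [FORCE]. ROWS is JSON, a list that holds one entry, the list of rows, each a list of 6 numbers: the shift along the tool's x, y, z in m, then the turn, a rotation vector about the tool's x, y, z in degrees. A call has 1 to 12 rows; each row shifts and turns the commanded pose from where the row before left it, along the tool's axes as they then stand; what a row does not reach is not made up. A row lasts 1/8 s, in which the tool goes at most 62.5 mm and 10.7 degrees, less where a joint would pass 70% of its speed; a pose out of reach is approached as far as the arm can. A call is refused whole if a number of a shift passes 0.0625 or a number of a turn 10.7, either way. A call with a gripper value outside its range is refused whole. OPENING is the closure in counts, from 0 (fully open) to 255 (shut), set as the call begins (- or left out, the last holds). The fingers move at their own pace and stop on an object; FORCE is the grip in N (left out, the last holds). Time passes only in rows, so rows that do not move let the fingers close. It gives the time, the measured TCP pose, the force and the opening at its end, in the units of the state.
- robot.read_state(): the state, without advancing time (a new reading comes with each control period).
- optics.capture(name): name is "side" or "top" or "wrist"; returns a dict with "frame" (400x640x3 uint8, red, green, blue), "mtx" (3x3 intrinsics, pixels), "eye" and "orientation" of the camera in the world. Camera axes: x right, y up, looking along -z (the intrinsics and any distortion apply to the point x, -y, -z); pixel columns grow to the right and rows downward; lengths in m; the calibration is good to about 2 mm. A picture is of the moment at which its call begins. There is no depth.
- robot.finish_job(): hands the job in, once; it reports no verdict.
The state is a dict: "time": time; "qpos": joint angles; "joint_velocities": joint speeds; "tau": joint torques, N m; "ee_pos": TCP position; "tool_rot": TCP orientation; "contact_force": force on the tool from outside, world axes, zero at the start; "moment": the same for the moment, N m; "finger_gap": finger opening in m.
Only numpy, scipy, OpenCV 4.12 (cv2) and the standard library are available. Lean on these libraries where they do the work, as an engineer would, in place of code of your own. Each camera call takes 0.05 s, during which the arm holds its last target.

### The job

Set the chrome knob boss-down and fully home in the round pocket of the service fixture's floating plate and let go of it. Then slide the aluminium wedge flat on the bench, thin end first, under the plate's front lip until the plate has just lifted off its base, by about 4 mm, and finish while still gripping the wedge there with the plate and knob riding on it, so that I can lock the plate's clamps. Leave the mouthpiece, front cover and steel bench block where they are.

Things in the scene. Friction and masses are not known exactly. Their poses are not given: they have to be found in the camera images.
- knob_center (a point): Chrome knob with ridged side, standing upright: round head 36 mm diameter, 30 mm high, above a round boss 24 mm diameter, 9 mm high (39 mm in all, about 110 g). The point is on its axis, half-way up (19.5 mm above its underside); z is its axis, up. When fully home the underside of the head lies on the plate and this point is 10.5 mm above the plate's top.
- round_pocket (a point): Centre of the mouth of the round pocket, at the top face of the floating plate; pocket 28 mm diameter, right through the 12 mm thick plate, edge chamfered 2 mm. It is 42 mm behind the lip's front edge and 27 mm left (+y) of the middle. Axes as those of lip.
- lip (a point): Middle of the front edge of the floating plate's front lip, 14 mm above the bench while the plate rests. The lip is a level steel bar, 8 mm diameter, across the opening; its lowest line is 10 mm above the bench and 4 mm behind this point. Axes: x points from the lip into the fixture (the way the wedge is pushed; roughly away from the robot), y along the lip, z up.
- fixture: Fixed base of the service fixture: dark U-shaped steel frame on the bench, 14 mm high, open at the front, 92 mm clear between its side rails, only bench between them. The aluminium floating plate (90 x 116 x 12 mm, top 26 mm above the bench) lies on it, with two guide pins (38 mm high) at its far corners. Origin on the bench under the plate's centre, axes as lip, lip to -x.
- wedge_block (a point): Aluminium wedge on the bench, about 140 g, 24 mm wide. The point is the centre of its upright finger block (28 long x 24 wide x 45 mm high), 22.5 mm above the underside. x points along the wedge to its thin end, z up. From the block's front face a straight ramp 72 mm long falls from 22 mm to 4 mm height (1 in 4) at the thin end, which is 86 mm ahead of the point.
- carrier (a joint): Lift of the floating plate (0.33 kg) off its base, m: 0 resting, rising straight up its pins to at most 0.020; it sinks if not held up. The ramp meets the lip when the wedge_block point is about 58 mm in front of the lip point (horizontally); each further 4 mm of push lifts 1 mm, so 42 mm in front gives 4 mm of lift. Pushing takes up to about 15 N.
- square_pocket (a point): Centre of the mouth of the square pocket (28 x 28 mm) beside the round one, 54 mm away, at the top face of the plate; it stays empty.
- mouthpiece: Amber mouthpiece, 34 x 56 x 29 mm, origin under its centre; leave alone.
- front_cover: Grey round plastic front cover, 68 mm diameter, 18 mm high, origin under its centre; leave alone.
- bench_block: Stainless bench block with three round holes, 60 x 90 x 30 mm, origin under its centre; leave alone.
Not all that is in view belongs to the job. What is shaped like the part that bears wedge_block but pink, purple or turquoise is not meant.

How it is judged (in metres and radians):
On the way:
1. the knob sits fully home in the round pocket, let go, before the plate is lifted (horizontal distance between knob_center and round_pocket below 0.005 m and z of knob_center in the frame of round_pocket below 0.0125 m and angle between knob_center's own z axis and vertical below 0.08 rad and contact force between the fingers and knob below 0.1 N and value of joint carrier below 0.001 m), for 0.2 s.
At the end, for the whole second after the job is handed in: Plate 1.5 to 7 mm off its base, still, carried by the wedge (over 1 N), not touched by the robot; wedge flat on the bench (0.1 rad, 5.5 mm) with the fingers still on it (over 1 N); knob upright, released, fully home in the round pocket (5 mm of centre, 2 mm of height) (horizontal distance between knob_center and round_pocket below 0.005 m and z of knob_center in the frame of round_pocket below 0.0125 m and angle between knob_center's own z axis and vertical below 0.08 rad and contact force between the fingers and knob below 0.1 N and value of joint carrier between 0.0015 and 0.007 m and velocity of joint carrier between -0.005 and 0.005 m/s and contact force between wedge and carrier above 1 N and contact force between the fingers and wedge above 1 N and contact force between each of the arm, the fingers and carrier below 0.2 N and angle between wedge_block's own z axis and vertical below 0.1 rad and height (world z) of wedge_block below 0.028 m); the arm keeps its last pose, push and grip.
It fails at once if the mouthpiece is pushed more than 15 mm (distance of mouthpiece from where it was at the start of the episode above 0.015 m).
It fails at once if the front cover is pushed more than 15 mm (distance of front_cover from where it was at the start of the episode above 0.015 m).
It fails at once if the bench block is pushed more than 15 mm (distance of bench_block from where it was at the start of the episode above 0.015 m).
It also fails if it takes over 51 s, if anything falls off the work surface, if the arm or the gripper's body presses on something with over 40 N, if the wrist force passes 120 N, or if a joint passes its speed limit or range.

## Working session

There is one attempt and no reset: what is moved stays moved. The work goes in short steps, Python scripts to look and compute and a shell command to move; the robot and the scene stay as the last step left them, time stands still between calls to the robot, and variables do not carry over. Pictures are saved under pics/ and viewed, and the job is handed in when it is done.

```bash
ls; mkdir -p pics; python3 - <<'E'
from workcell import robot, optics
import cv2,json,numpy as np
print(robot.read_state()); print(robot.tips_ahead)
for n in ["side","top","wrist"]:
    c=optics.capture(n); cv2.imwrite(f"pics/{n}0.png",cv2.cvtColor(c["frame"],cv2.COLOR_RGB2BGR))
    print(n,c["mtx"],c["eye"],c["orientation"],[k for k in c])
E
```

```text
pics
{'time': 0.0, 'qpos': array([ 68.28376168,  39.53240839, -11.14534072,  89.74398969,
         9.01401407,  51.71196451, -12.32422994]), 'joint_velocities': array([ 0.03646022, -0.08740079, -0.01274693, -0.02905916,  0.05679142,
       -0.02948922,  0.03277619]), 'tau': array([ 1.14970530e-04, -5.27562439e+01, -1.26678865e+00, -1.53433585e+01,
       -5.25286503e-02,  6.42881845e-03,  1.58495814e-04]), 'ee_pos': array([ 0.25045772, -0.57196407,  0.2569228 ]), 'tool_rot': array([[ 9.15950570e-01,  4.01290135e-01, -8.83786670e-04],
       [ 4.01291078e-01, -9.15949131e-01,  1.63091863e-03],
       [-1.55032075e-04, -1.84849656e-03, -9.99998280e-01]]), 'contact_force': array([-0.24016772,  0.21129004,  0.64096054]), 'moment': array([-0.00523908,  0.00376997, -0.0341616 ]), 'finger_gap': 0.0880589391907567}
0.019
side [[453.94049605   0.         320.64181737]
 [  0.         453.94049605 205.7086179 ]
 [  0.           0.           1.        ]] [0.03310459 0.55440628 0.76405361] [[-0.71675309  0.48061408 -0.50524757]
 [-0.69717729 -0.47888183  0.53349416]
 [ 0.01445092  0.73463072  0.67831326]] ['frame', 'mtx', 'eye', 'orientation']
top [[446.90322817   0.         320.86944573]
 [  0.         446.90322817 200.92505378]
 [  0.           0.           1.        ]] [ 0.48712926 -0.01496911  1.03596288] [[-0.02604711  0.99582996 -0.08743136]
 [-0.99928952 -0.02832089 -0.02486737]
 [-0.02723981  0.08672152  0.99586012]] ['frame', 'mtx', 'eye', 'orientation']
wrist [[323.22496032   0.         316.83955477]
 [  0.         323.22496032 203.80202162]
 [  0.           0.           1.        ]] [ 0.32642233 -0.53965038  0.38395799] [[ 4.02299437e-01  8.67489876e-01  2.92602937e-01]
 [-9.15507814e-01  3.81470535e-01  1.27771960e-01]
 [-7.78517058e-04 -3.19282862e-01  9.47659141e-01]] ['frame', 'mtx', 'eye', 'orientation']
```

View pics/side0.png

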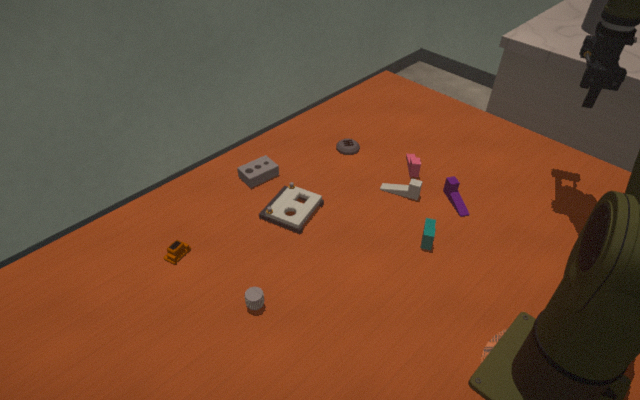

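View pics/top0.png

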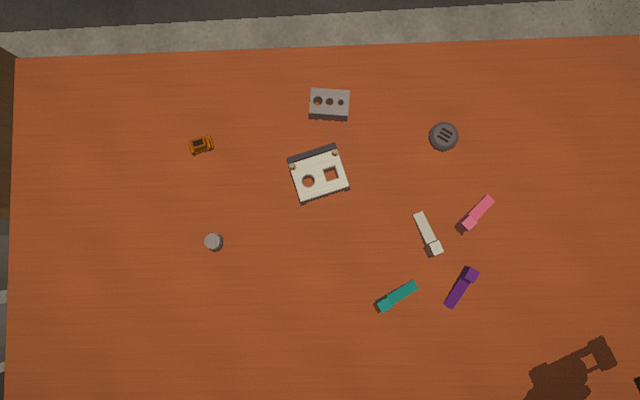

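View pics/wrist0.png

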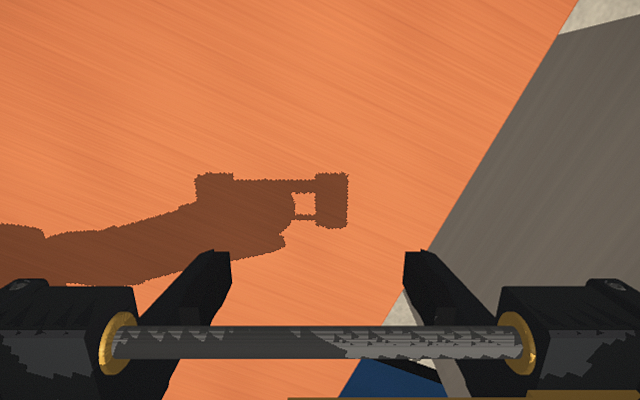

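```bash
cat > h.py <<'E'
import numpy as np,cv2
from workcell import robot, optics
def ray(c,u,v):
    K=c["mtx"]; d=np.array([(u-K[0,2])/K[0,0],-(v-K[1,2])/K[1,1],-1.0]); return np.array(c["orientation"])@d
def onz(c,u,v,z):
    d=ray(c,u,v); e=np.array(c["eye"]); return e+d*(z-e[2])/d[2]
def proj(c,p):
    q=np.array(c["orientation"]).T@(np.array(p)-c["eye"]); q=q*[1,-1,-1]; w=c["mtx"]@q; return w[:2]/w[2]
def tri(c1,p1,c2,p2):
    A=[];b=[]
    for c,p in((c1,p1),(c2,p2)):
        d=ray(c,*p); d/=np.linalg.norm(d); M=np.eye(3)-np.outer(d,d); A.append(M); b.append(M@c["eye"])
    return np.linalg.lstsq(np.vstack(A),np.hstack(b),rcond=None)[0]
def crop(c,u0,v0,w,h,k,name):
    f=cv2.cvtColor(c["frame"],cv2.COLOR_RGB2BGR)[v0:v0+h,u0:u0+w]
    cv2.imwrite("pics/"+name+".png",cv2.resize(f,None,fx=k,fy=k,interpolation=cv2.INTER_CUBIC))
E
python3 - <<'E'
from h import *
c=optics.capture("top"); crop(c,280,135,80,75,8,"t1"); crop(c,400,200,60,70,8,"t2"); crop(c,195,220,40,40,8,"t3")
c=optics.capture("side"); crop(c,250,170,80,70,8,"s1")
E
```

```text
(no output)
```

View pics/t1.png

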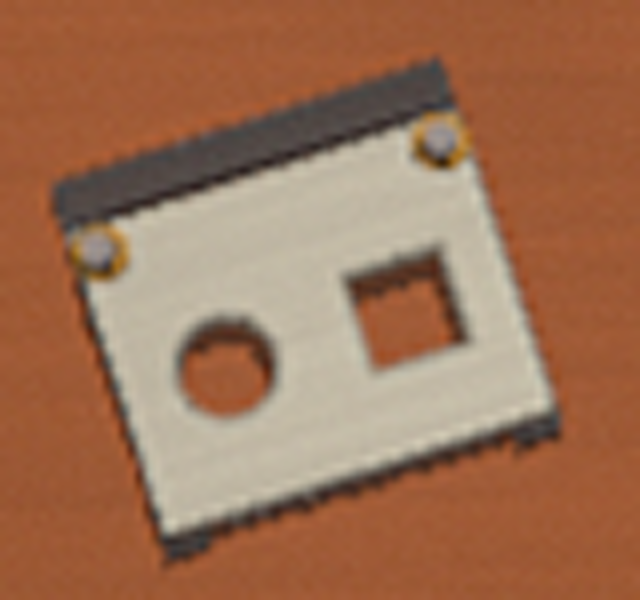

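View pics/t2.png

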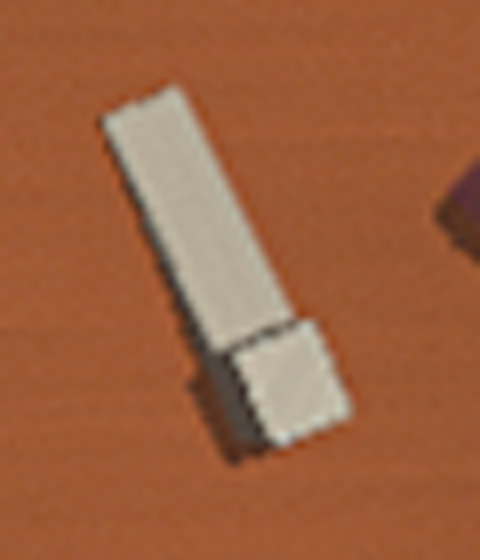

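View pics/t3.png

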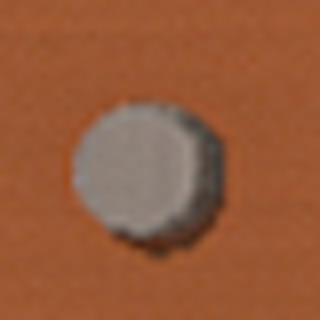

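View pics/s1.png

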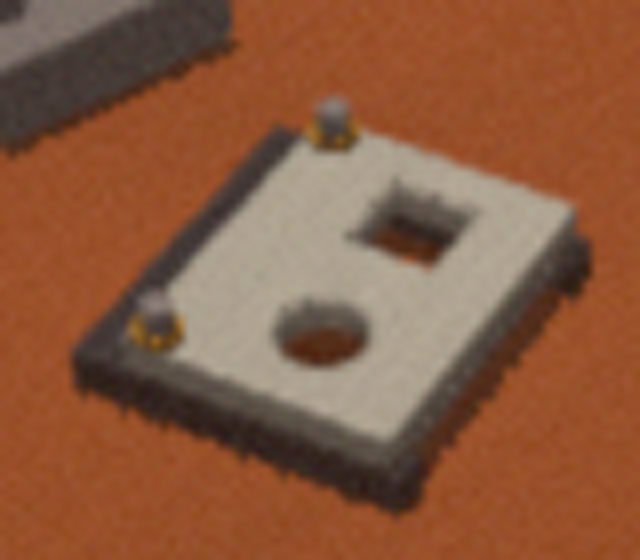

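```bash
cat >> h.py <<'E'
def P(x,y,ox,oy,k=8): return ((x+.5)/k-.5+ox,(y+.5)/k-.5+oy)
E
python3 - <<'E'
from h import *
np.set_printoptions(precision=4,suppress=True)
c=optics.capture("top"); s=optics.capture("side")
rp=onz(c,*P(226,366,280,135),.026); sp=onz(c,*P(407,308,280,135),.026)
print("round",rp,"sq",sp,np.linalg.norm(rp-sp))
print("round tri",tri(c,P(226,366,280,135),s,P(322,332,250,170)),"sq",tri(c,P(407,308,280,135),s,P(420,222,250,170)))
print("side-only",onz(s,*P(322,332,250,170),.026))
corn=[onz(c,*P(x,y,280,135),.026) for x,y in((163,530),(553,410),(460,110),(75,230))]
print("plate corners",corn, [np.linalg.norm(corn[i]-corn[(i+1)%4]) for i in range(4)])
e=onz(c,*P(163,530,280,135),.026)-onz(c,*P(553,410,280,135),.026); print("ang y edge",np.degrees(np.arctan2(e[1],e[0]))-90)
y=rp-sp; a=np.arctan2(y[1],y[0])-np.pi/2; print("fix yaw from pockets",np.degrees(a))
b=[onz(c,*P(x,y,400,200),.045) for x,y in((232,355),(315,318),(352,412),(278,447))]
bc=np.mean(b,0); print("block",bc,[np.linalg.norm(b[i]-b[(i+1)%4]) for i in range(4)])
t=(onz(c,*P(102,118,400,200),.004)+onz(c,*P(180,85,400,200),.004))/2
d=t-bc; print("tip",t,np.hypot(*d[:2]),"yaw",np.degrees(np.arctan2(d[1],d[0])))
print("knob",onz(c,*P(135,168,195,220),.039))
crop(s,235,280,40,40,12,"s2")
crop(s,370,170,60,40,10,"s3")
E
```

```text
round [0.6238 0.0388 0.026 ] sq [ 0.6389 -0.0132  0.026 ] 0.05417676682460182
round tri [0.6233 0.0383 0.0244] sq [ 0.6375 -0.0144  0.0261]
side-only [0.6213 0.0389 0.026 ]
plate corners [array([0.5774, 0.0578, 0.026 ]), array([ 0.6085, -0.0539,  0.026 ]), array([ 0.6957, -0.03  ,  0.026 ]), array([0.6643, 0.0811, 0.026 ])] [np.float64(0.11589399901070267), np.float64(0.09041716780921999), np.float64(0.11546270147318403), np.float64(0.0899987767875394)]
ang y edge 15.53995277842182
fix yaw from pockets 16.20966425126301
block [ 0.4647 -0.2406  0.045 ] [np.float64(0.024973899803215825), np.float64(0.027318772330182158), np.float64(0.02244733957100253), np.float64(0.027765995622912754)]
tip [ 0.5453 -0.2101  0.004 ] 0.08619895182383018 yaw 20.740359789841765
knob [0.4926 0.2571 0.039 ]
```

View pics/s2.png

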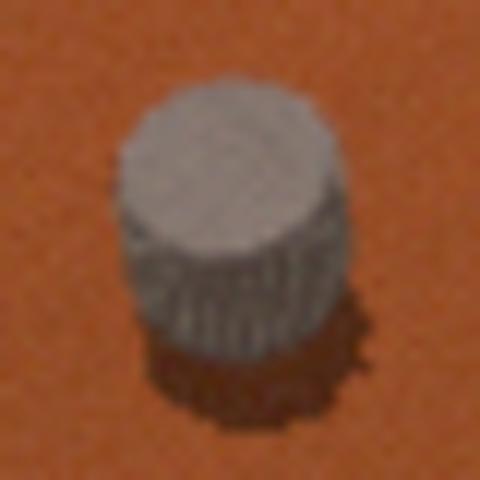

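View pics/s3.png

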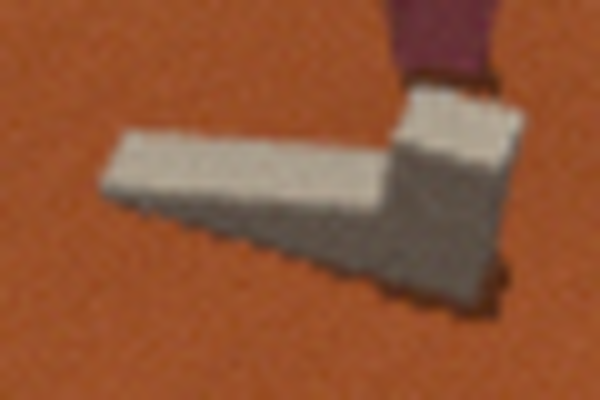

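```bash
python3 -m pendant '[[[0,0,0,0,0,8.1],[0.0227,-0.0367,0,0,0,0],[0.0227,-0.0367,0,0,0,0],[0.0227,-0.0367,0,0,0,0],[0.0227,-0.0367,0,0,0,0],[0.0227,-0.0367,0,0,0,0],[0.0227,-0.0367,0,0,0,0],[0.0227,-0.0367,0,0,0,0],[0.0227,-0.0367,0,0,0,0],[0.0227,-0.0367,0,0,0,0],[0.0227,-0.0367,0,0,0,0]]]' 0 20
python3 -m pendant '[[[0.0227,-0.0367,0.01,0,0,0],[0.0227,-0.0367,0.01,0,0,0],[0.0227,-0.0367,0.01,0,0,0],[0.0227,-0.0367,0.01,0,0,0],[0.0227,-0.0367,0.01,0,0,0],[0.0227,-0.0367,0.01,0,0,0],[0.0227,-0.0367,0.01,0,0,0],[0.0227,-0.0367,0.01,0,0,0],[0.0227,-0.0367,0.01,0,0,0],[0.0227,-0.0367,0.01,0,0,0],[0,0,0.01,0,0,0],[0,0,0,0,0,0]]]'
```

```text
time: 1.72
ee_pos: [0.3716, -0.1568, 0.258]
tool_rot: [[0.963, 0.268, 0.001], [0.268, -0.963, -0.0], [0.001, 0.001, -1.0]]
contact_force: [1.4, 0.3, 0.2]
finger_gap: 0.0881
time: 3.22
ee_pos: [0.4905, 0.2552, 0.1469]
tool_rot: [[0.963, 0.268, -0.002], [0.268, -0.963, -0.002], [-0.002, 0.001, -1.0]]
contact_force: [-0.4, 0.1, 0.3]
finger_gap: 0.0879
```

```bash
python3 - <<'E'
from h import *
np.set_printoptions(precision=4,suppress=True)
w=optics.capture("wrist"); st=robot.read_state(); print(st["ee_pos"],w["eye"])
crop(w,0,0,640,400,1.25,"w1")
print(proj(w,[.4926,.2571,.039]),proj(w,[.4926,.2571,.009]))
E
```

```text
[0.4909 0.2547 0.1474] [0.5706 0.2769 0.2737]
[313.6404 204.8154] [313.8916 193.4405]
```

View pics/w1.png

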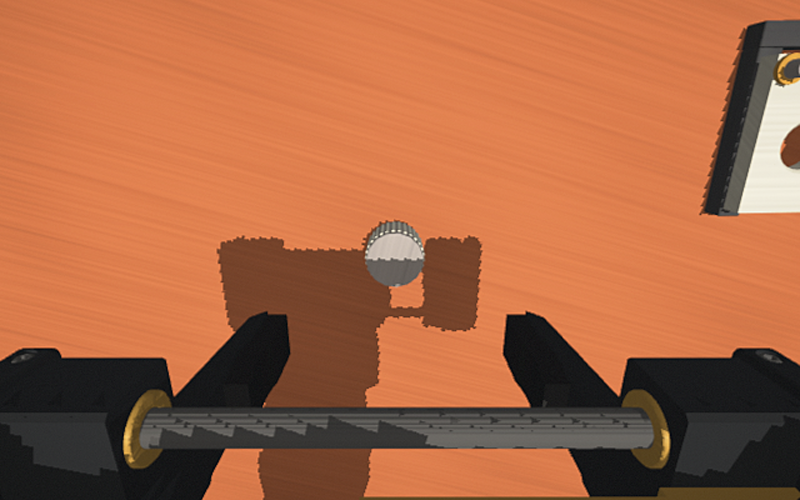

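```bash
python3 - <<'E'
from h import *
np.set_printoptions(precision=4,suppress=True)
w=optics.capture("wrist"); st=robot.read_state()
p=onz(w,394.5/1.25,258.5/1.25,.039);p2=onz(w,394.5/1.25-.5,258.5/1.25-.5,.039); print(p,p2)
R=st["tool_rot"]; k=np.array([p2[0]*.6+.4*.4926,p2[1]*.6+.4*.2571,.034]); print(k,R.T@(k-st["ee_pos"]))
E
```

```text
[0.4917 0.2546 0.039 ] [0.492  0.2551 0.039 ]
[0.4922 0.2559 0.034 ] [ 0.0014 -0.0012  0.1138]
```

```bash
python3 -m pendant '[[[0.0014,-0.0012,0.03,0,0,0],[0,0,0.03,0,0,0],[0,0,0.03,0,0,0],[0,0,0.015,0,0,0],[0,0,0.008,0,0,0],[0,0,0,0,0,0]]]'
python3 -m pendant '[[[0,0,0,0,0,0],[0,0,0,0,0,0],[0,0,0,0,0,0],[0,0,0,0,0,0],[0,0,0,0,0,0],[0,0,0,0,0,0]]]' 255 20
```

```text
time: 4.08
ee_pos: [0.4926, 0.2577, 0.035]
tool_rot: [[0.963, 0.268, 0.0], [0.268, -0.963, -0.0], [0.0, 0.0, -1.0]]
contact_force: [0.2, -0.5, 0.1]
finger_gap: 0.088
time: 4.82
ee_pos: [0.4924, 0.2578, 0.0347]
tool_rot: [[0.963, 0.268, 0.0], [0.268, -0.963, -0.0], [0.0, 0.0, -1.0]]
contact_force: [0.5, -0.2, 0.3]
finger_gap: 0.0353
```

```bash
python3 -m pendant '[[[0,0,-0.02,0,0,0],[0,0,-0.03,0,0,0],[0,0,-0.03,0,0,0],[0.0085,0.031,0,0,0,0],[0.0085,0.031,0,0,0,0],[0.0085,0.031,0,0,0,0],[0.0085,0.031,0,0,0,0],[0.0085,0.031,0,0,0,0],[0.0085,0.031,0,0,0,0],[0.0085,0.031,0,0,0,0],[0.008,0.028,0,0,0,0],[0,0,0,0,0,0]]]'
python3 - <<'E'
from h import *
np.set_printoptions(precision=4,suppress=True)
w=optics.capture("wrist"); st=robot.read_state(); print(st["ee_pos"],st["finger_gap"],st["contact_force"])
crop(w,0,0,640,400,1.25,"w2")
t=optics.capture("top"); crop(t,270,130,100,90,7,"t4")
s=optics.capture("side"); crop(s,240,140,100,100,6,"s4")
E
```

```text
time: 6.32
ee_pos: [0.6242, 0.0363, 0.1159]
tool_rot: [[0.965, 0.263, 0.002], [0.263, -0.965, -0.002], [0.001, 0.003, -1.0]]
contact_force: [0.3, -0.0, -0.9]
finger_gap: 0.0352
[0.6232 0.039  0.1156] 0.03558334753278841 [-0.3782  0.2677 -1.2675]
```

View pics/w2.png

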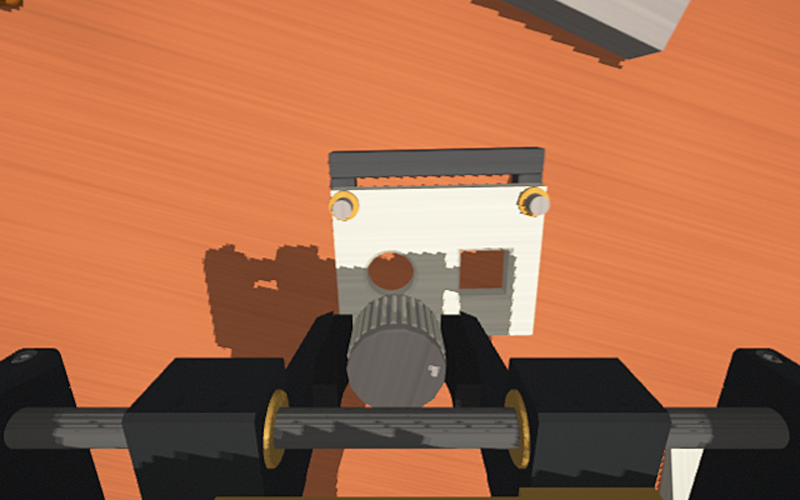

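View pics/s4.png

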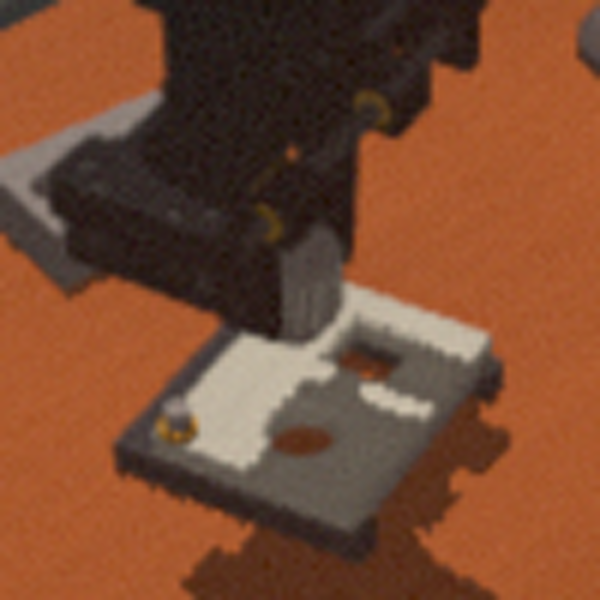

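```bash
python3 - <<'E'
from h import *
np.set_printoptions(precision=4,suppress=True)
w=optics.capture("wrist"); st=robot.read_state(); R=st["tool_rot"]
crop(w,260,180,120,160,5,"w3a")
f=lambda x,y:(x/1.25,y/1.25)
p=onz(w,*P(390.5,271.5,0,0,1.25),.026); q=onz(w,*P(482,270,0,0,1.25),.026)
k=onz(w,*P(396,366,0,0,1.25),.1206)
print("pocket",p,"sq",q,np.linalg.norm(p-q),np.degrees(np.arctan2(*(p-q)[:2][::-1]))-90,"knob",k,"ee",st["ee_pos"])
print(R.T@(p-st["ee_pos"]),R.T@(k-st["ee_pos"]))
E
```

```text
pocket [0.6215 0.0438 0.026 ] sq [ 0.6366 -0.0063  0.026 ] 0.05232675442212241 16.72275766257013 knob [0.6232 0.0409 0.1206] ee [0.6223 0.0419 0.1151]
[-0.0002 -0.0019  0.0891] [ 0.0006  0.0012 -0.0055]
```

View pics/w3a.png

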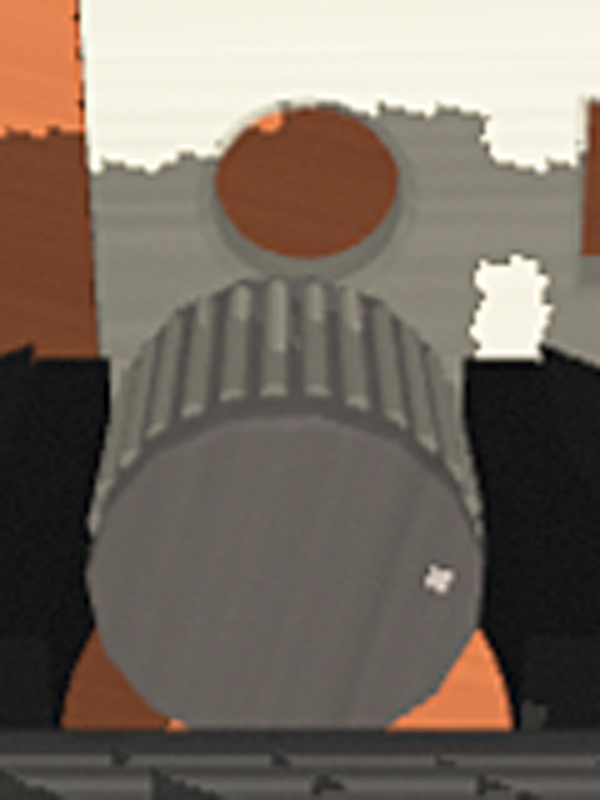

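```bash
python3 - <<'E'
from h import *
np.set_printoptions(precision=4,suppress=True)
for i in range(3):
    w=optics.capture("wrist"); st=robot.read_state(); print(st["ee_pos"],st["joint_velocities"][0],w["eye"])
R=st["tool_rot"]
for T in (.117,.1206,.124):
    l=onz(w,*P(88,575,260,180,5),T);r=onz(w,*P(483,575,260,180,5),T);t=onz(w,*P(285.5,412,260,180,5),T)
    print("diam",np.linalg.norm(l-r),"knob centre",t-R[:,0]*.018, (l+r)/2)
p=onz(w,*P(307,190,260,180,5),.026);a=onz(w,*P(202,190,260,180,5),.026);b=onz(w,*P(412,190,260,180,5),.026)
print("pocket",p,np.linalg.norm(a-b))
E
```

```text
[0.6224 0.0419 0.115 ] 0.024659518469971664 [0.7021 0.0634 0.2421]
[0.6225 0.0417 0.1149] 0.1322784240848523 [0.7022 0.0634 0.242 ]
[0.6226 0.0413 0.1149] 0.2680657624984201 [0.7023 0.0632 0.2419]
diam 0.035573550059574126 knob centre [0.6188 0.0398 0.117 ] [0.6202 0.0401 0.117 ]
diam 0.03454798197145868 knob centre [0.6207 0.0403 0.1206] [0.6226 0.0408 0.1206]
diam 0.03357938988823851 knob centre [0.6225 0.0408 0.124 ] [0.6248 0.0414 0.124 ]
pocket [0.6231 0.0378 0.026 ] 0.030032008315796707
```

```bash
python3 -m pendant '[[[0,0.0008,0.01,0,0,0],[0,0,0.01,0,0,0],[0,0,0.01,0,0,0],[0,0,0.01,0,0,0],[0,0,0.006,0,0,0],[0,0,0.003,0,0,0],[0,0,0,0,0,0],[0,0,0,0,0,0]]]'
python3 - <<'E'
from h import *
np.set_printoptions(precision=4,suppress=True)
w=optics.capture("wrist"); st=robot.read_state(); print(st["ee_pos"],st["finger_gap"],st["contact_force"])
crop(w,220,150,200,160,4,"w4")
s=optics.capture("side"); crop(s,250,150,80,90,7,"s5")
t=optics.capture("top"); crop(t,270,130,100,90,7,"t5")
print(robot.read_state()["ee_pos"])
E
```

```text
time: 7.68
ee_pos: [0.6236, 0.0392, 0.0661]
tool_rot: [[0.963, 0.268, 0.001], [0.268, -0.963, 0.0], [0.001, 0.0, -1.0]]
contact_force: [-0.7, 0.4, -1.4]
finger_gap: 0.0355
[0.6236 0.0392 0.0661] 0.035383132786312776 [-0.0397 -0.8711 -0.4291]
[0.6235 0.0392 0.066 ]
```

View pics/w4.png

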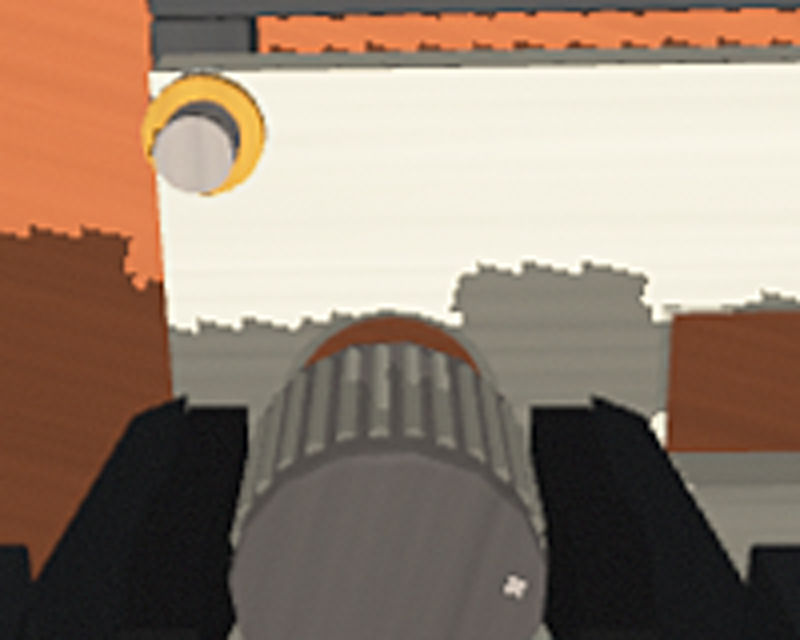

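View pics/s5.png

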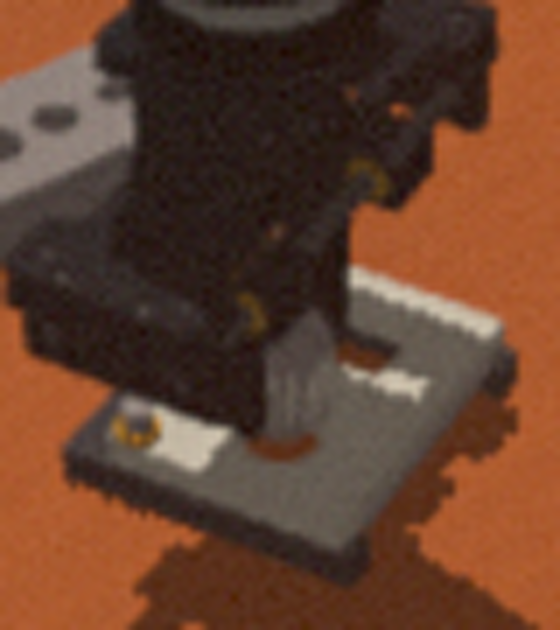

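```bash
python3 - <<'E'
from h import *
np.set_printoptions(precision=4,suppress=True)
w=optics.capture("wrist"); st=robot.read_state(); R=st["tool_rot"]; print(st["ee_pos"])
f=onz(w,*P(391,311,220,150,4),.026); print("pocket", f-R[:,0]*.016)
z=st["ee_pos"][2]+.0043
f=onz(w,*P(388,448,220,150,4),z); print("knob", f-R[:,0]*.018, "head bottom edge", onz(w,*P(388,341,220,150,4),z-.030)-R[:,0]*.018)
E
```

```text
[0.6234 0.0392 0.066 ]
pocket [0.6205 0.0371 0.026 ]
knob [0.6211 0.0377 0.0703] head bottom edge [0.6202 0.0374 0.0403]
```

```bash
python3 -m pendant '[[[0,0.0003,0.003,0,0,0],[0,0,0.003,0,0,0],[0,0,0.003,0,0,0],[0,0,0.003,0,0,0],[0,0,0.0015,0,0,0],[0,0,0,0,0,0]]]'
```

```text
time: 8.62
ee_pos: [0.6233, 0.0389, 0.0521]
tool_rot: [[0.963, 0.268, -0.0], [0.268, -0.963, -0.0], [-0.0, 0.0, -1.0]]
contact_force: [-0.8, -0.4, -0.7]
finger_gap: 0.0352
```

```bash
python3 -m pendant '[[[0,0,0.0008,0,0,0],[0,0,0,0,0,0]]]'; python3 -m pendant '[[[0,0,0,0,0,0],[0,0,0,0,0,0],[0,0,0,0,0,0],[0,0,0,0,0,0]]]' 60; python3 -m pendant '[[[0,0,-0.03,0,0,0],[0,0,-0.04,0,0,0],[0,0,-0.03,0,0,0],[0,0,0,0,0,0]]]'
python3 - <<'E'
from h import *
w=optics.capture("wrist"); crop(w,120,100,400,300,2,"w5")
s=optics.capture("side"); crop(s,250,150,80,90,7,"s6")
E
```

```text
time: 8.88
ee_pos: [0.6235, 0.0389, 0.0517]
tool_rot: [[0.963, 0.268, 0.0], [0.268, -0.963, -0.0], [0.0, 0.0, -1.0]]
contact_force: [-0.3, -0.1, 1.8]
finger_gap: 0.0357
time: 9.38
ee_pos: [0.6234, 0.0389, 0.0514]
tool_rot: [[0.963, 0.268, 0.0], [0.268, -0.963, -0.0], [0.0, 0.0, -1.0]]
contact_force: [-0.8, -0.1, -0.6]
finger_gap: 0.0672
time: 9.88
ee_pos: [0.6251, 0.039, 0.1539]
tool_rot: [[0.963, 0.268, 0.005], [0.268, -0.963, 0.001], [0.005, 0.001, -1.0]]
contact_force: [-0.1, -0.2, -0.1]
finger_gap: 0.0677
```

View pics/w5.png

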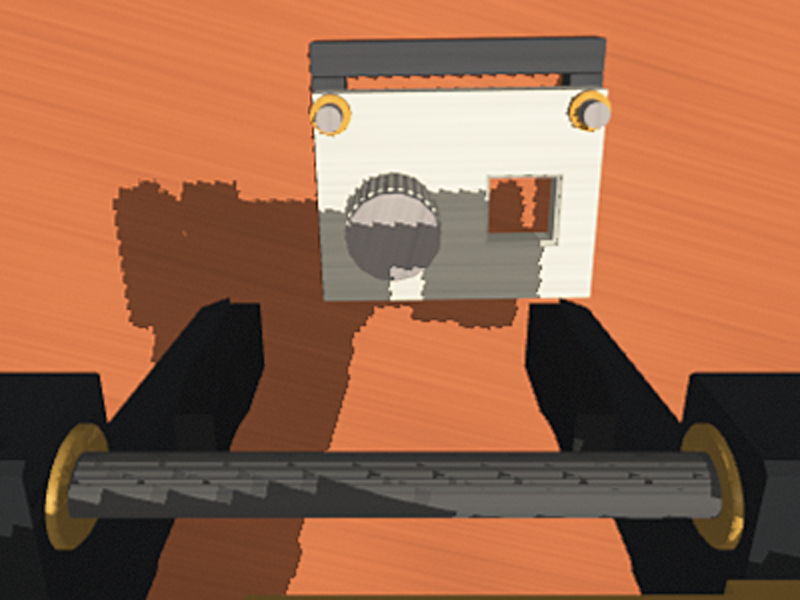

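View pics/s6.png

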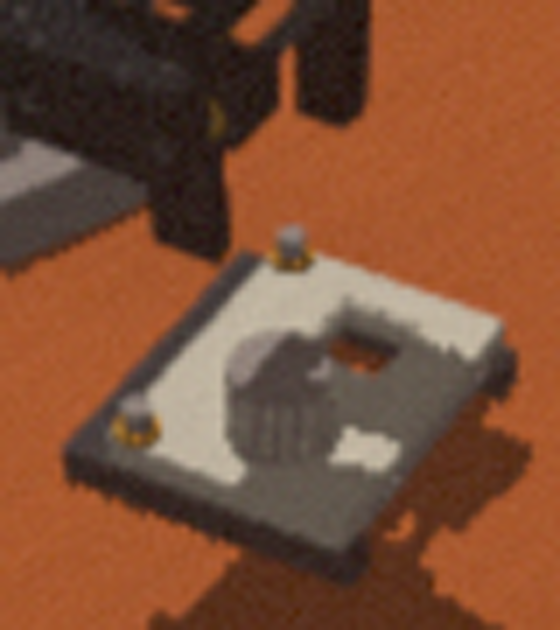

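```bash
python3 - <<'E'
from h import *
np.set_printoptions(precision=4,suppress=True)
w=optics.capture("wrist"); st=robot.read_state(); print(st["ee_pos"])
crop(w,120,100,400,300,2,"w6")
g=lambda x,y:onz(w,*P(x,y,120,100,2),.026)
a,b,c,d=g(323,301),g(590,297),g(608,90),g(314,88)
ang=lambda v:np.degrees(np.arctan2(v[1],v[0]))
print(a,b,c,d,np.linalg.norm(a-b),np.linalg.norm(b-c),ang(a-b)-90,ang(d-c)-90,ang(c-b),ang(d-a))
E
python3 -m pendant '[[[-0.0228,0.0227,0,0,0,0],[-0.0228,0.0227,0,0,0,0],[-0.0228,0.0227,0,0,0,0],[-0.0228,0.0227,0,0,0,0],[-0.0228,0.0227,0,0,0,0],[-0.0228,0.0227,0,0,0,0],[-0.0228,0.0227,0,0,0,0],[-0.0228,0.0227,0,0,0,0],[-0.0228,0.0227,0,0,0,0],[-0.0228,0.0227,0,0,0,-5.2],[0,0,0,0,0,0],[0,0,0,0,0,0]]]' 0
python3 - <<'E'
from h import *
np.set_printoptions(precision=4,suppress=True)
w=optics.capture("wrist"); st=robot.read_state(); print(st["ee_pos"])
crop(w,160,100,320,200,2.5,"w7"); np.savez("w7.npz",**{k:w[k] for k in w},ee=st["ee_pos"],R=st["tool_rot"])
t=optics.capture("top"); crop(t,280,135,80,75,8,"t7"); np.savez("t7.npz",**t)
s=optics.capture("side"); crop(s,250,150,80,90,7,"s7")
print(robot.read_state()["ee_pos"])
E
```

```text
[0.6226 0.0388 0.1504]
[0.572  0.0555 0.026 ] [ 0.6048 -0.0551  0.026 ] [ 0.6899 -0.0296  0.026 ] [0.66   0.0803 0.026 ] 0.11529725504142492 0.08881850972195435 16.549709939116937 15.226820811467263 16.66427819791832 15.787139790558733
time: 11.52
ee_pos: [0.4648, -0.2398, 0.1507]
tool_rot: [[0.935, 0.354, -0.001], [0.354, -0.935, 0.001], [-0.0, -0.002, -1.0]]
contact_force: [0.3, 0.5, 0.2]
finger_gap: 0.0881
[ 0.4652 -0.2395  0.1509]
[ 0.4653 -0.2395  0.1512]
```

View pics/w7.png

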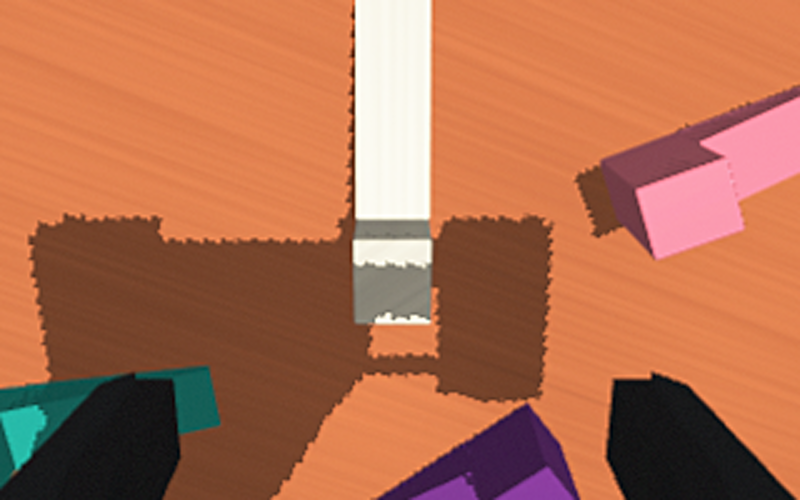

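View pics/s7.png

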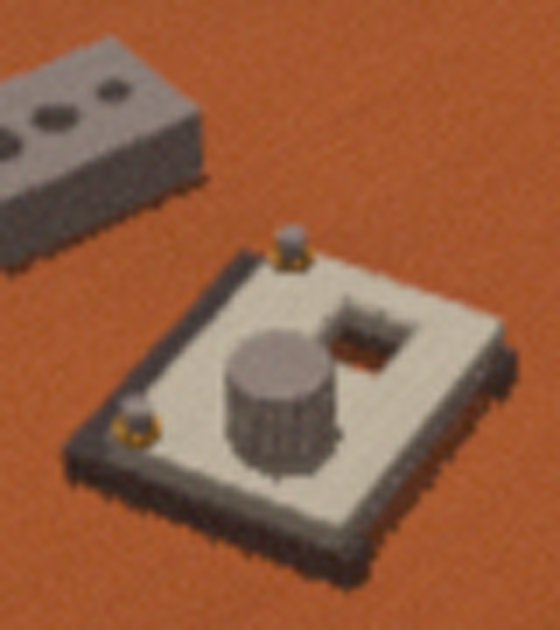

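View pics/t7.png

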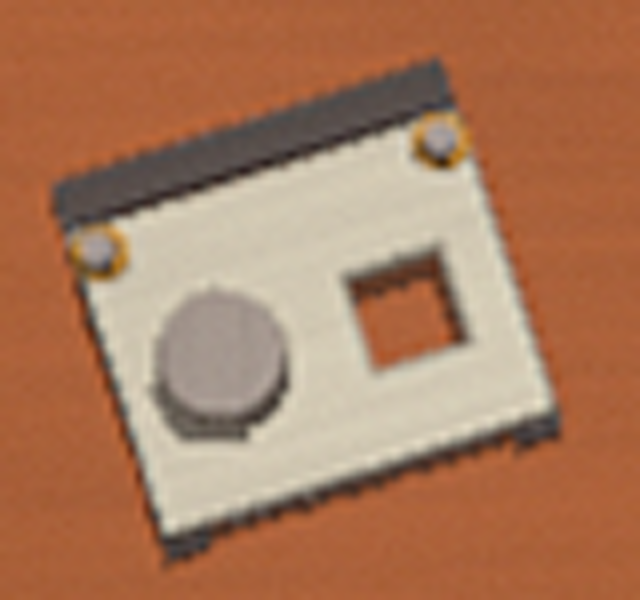

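```bash
python3 - <<'E'
from h import *
np.set_printoptions(precision=4,suppress=True)
w=dict(np.load("w7.npz")); t=dict(np.load("t7.npz")); s=optics.capture("side")
print("knob top",tri(t,P(222,352,280,135),s,P(280,365,250,150,7)), onz(t,*P(222,352,280,135),.056))
g=lambda x,y,z:onz(w,*P(x,y,160,100,2.5),z)
b=g(392.5,280.5,.045); print("block",b,np.linalg.norm(g(353,280,.045)-g(432,280,.045)),np.linalg.norm(g(392,238,.045)-g(392,323,.045)))
k=.5*b+.5*np.array([.4647,-.2406,.045]); k[2]=.0255
print(w["ee"],"go",w["R"].T@(k-w["ee"]), "only wrist", w["R"].T@(b-w["ee"]))
L=[g(355,60,.022-0),g(354.,215,.022)]
l1=g(431,2,.012);l2=g(431.5,215,.022);print("ramp edge yaw",np.degrees(np.arctan2(*(l1-l2)[:2][::-1])), "tool",np.degrees(np.arctan2(w["R"][1,0],w["R"][0,0])))
for z0,pts in ((.045,((353,238),(353,322))),(.045,((432,238),(432,322)))):
    a,bb=[g(*p,z0) for p in pts]; v=a-bb; print(np.degrees(np.arctan2(v[1],v[0])))
E
```

```text
knob top [0.6233 0.0378 0.0539] [0.6237 0.0382 0.056 ]
block [ 0.4629 -0.2413  0.045 ] 0.024203208215297374 0.027726615271958716
[ 0.4652 -0.2395  0.1509] go [-0.0019  0.0011  0.1254] only wrist [-0.0028  0.0011  0.1059]
ramp edge yaw 21.438447133044225 tool 20.81804765551645
19.91233547458776
21.69975686594246
```

```bash
python3 -m pendant '[[[-0.002,0.001,0.03,0,0,0],[0,0,0.03,0,0,0],[0,0,0.03,0,0,0],[0,0,0.02,0,0,0],[0,0,0.01,0,0,0],[0,0,0.004,0,0,0],[0,0,0,0,0,0]]]' 110
python3 -m pendant '[[[0,0,0,0,0,0],[0,0,0,0,0,0],[0,0,0,0,0,0],[0,0,0,0,0,0],[0,0,0,0,0,0]]]' 255 30
python3 - <<'E'
from h import *
np.set_printoptions(precision=4,suppress=True)
t=optics.capture("top"); crop(t,380,180,90,90,6,"t8"); s=optics.capture("side"); crop(s,360,140,80,80,7,"s8")
st=robot.read_state(); print(st["ee_pos"],st["finger_gap"],st["contact_force"])
E
```

```text
time: 12.6
ee_pos: [0.4634, -0.2426, 0.0278]
tool_rot: [[0.935, 0.355, 0.001], [0.355, -0.935, -0.0], [0.0, 0.0, -1.0]]
contact_force: [-0.3, -0.1, 0.8]
finger_gap: 0.0501
time: 13.22
ee_pos: [0.4631, -0.2426, 0.0278]
tool_rot: [[0.935, 0.354, 0.0], [0.354, -0.935, -0.0], [0.0, 0.0, -1.0]]
contact_force: [-0.3, 0.5, 6.2]
finger_gap: 0.0235
[ 0.4631 -0.2425  0.0278] 0.023979383402993486 [-0.2124  0.2806  6.3603]
```

View pics/t8.png

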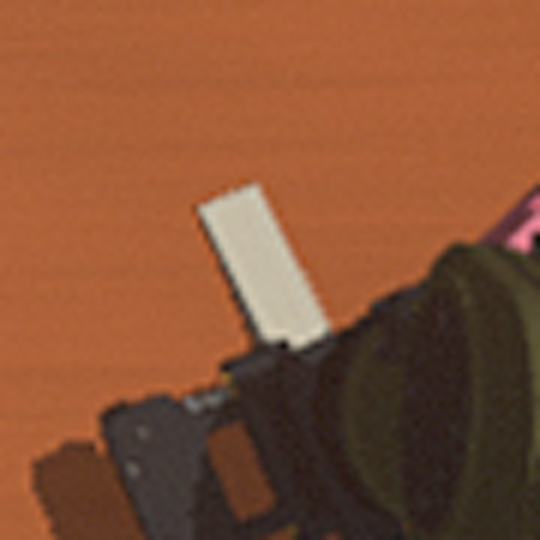

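View pics/s8.png

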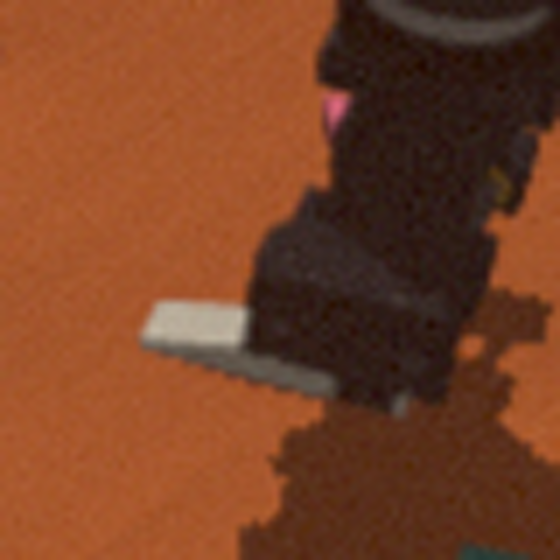

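```bash
python3 - <<'E'
from h import *
np.set_printoptions(precision=4,suppress=True)
t=optics.capture("top"); st=robot.read_state(); R=st["tool_rot"]
tip=onz(t,*P(230,196,380,180,6),.004); blk=tip-.086*R[:,0]
print("tip",tip,"blk",blk,"ee",st["ee_pos"],"blk in tool",R.T@(blk-st["ee_pos"]))
a=np.radians(15.7); x=np.array([np.cos(a),np.sin(a),0]); y=np.array([-x[1],x[0],0])
lip=np.array([.5906,.001,.014]); T=np.array([x,-y,[0,0,-1]]).T
off=1.0e-3
for d in(.105,.058,.042):
    b=lip-d*x-off*x; print(d,b,T.T@(b-st["ee_pos"]))
E
```

```text
tip [ 0.5452 -0.2117  0.004 ] blk [ 0.4648 -0.2422  0.004 ] ee [ 0.4631 -0.2425  0.0278] blk in tool [0.0017 0.0003 0.0238]
0.105 [ 0.4886 -0.0277  0.014 ] [ 0.0827 -0.1999  0.0138]
0.058 [ 0.5338 -0.015   0.014 ] [ 0.1297 -0.1999  0.0138]
0.042 [ 0.5492 -0.0106  0.014 ] [ 0.1457 -0.1999  0.0138]
```

```bash
python3 -m pendant '[[[0,0,-0.0005,0,0,5.1],[0.004,-0.01,0,0,0,0],[0.0085,-0.02,0,0,0,0],[0.0085,-0.02,0,0,0,0],[0.0085,-0.02,0,0,0,0],[0.0085,-0.02,0,0,0,0],[0.0085,-0.02,0,0,0,0],[0.0085,-0.02,0,0,0,0],[0.0085,-0.02,0,0,0,0],[0.0085,-0.02,0,0,0,0],[0.0085,-0.02,0,0,0,0],[0.0035,-0.01,0,0,0,0]]]' 255 50
python3 -m pendant '[[[0,0,0,0,0,0],[0,0,0,0,0,0]]]'
python3 - <<'E'
from h import *
np.set_printoptions(precision=4,suppress=True)
t=optics.capture("top"); crop(t,280,130,110,100,7,"t9"); s=optics.capture("side"); crop(s,240,150,120,110,6,"s9")
w=optics.capture("wrist"); crop(w,120,0,400,300,2,"w9")
st=robot.read_state(); print(st["ee_pos"],st["finger_gap"],st["contact_force"])
E
```

```text
time: 14.88
ee_pos: [0.49, -0.0253, 0.0278]
tool_rot: [[0.962, 0.273, 0.0], [0.273, -0.962, 0.001], [0.0, -0.001, -1.0]]
contact_force: [-0.4, -0.1, -1.7]
finger_gap: 0.0237
time: 15.12
ee_pos: [0.4898, -0.0282, 0.0278]
tool_rot: [[0.963, 0.269, -0.0], [0.269, -0.963, -0.001], [-0.0, 0.001, -1.0]]
contact_force: [0.6, 0.4, -1.1]
finger_gap: 0.0238
[ 0.4897 -0.0283  0.0279] 0.023717793810729863 [ 0.4956 -0.5569 -1.2963]
```

View pics/t9.png

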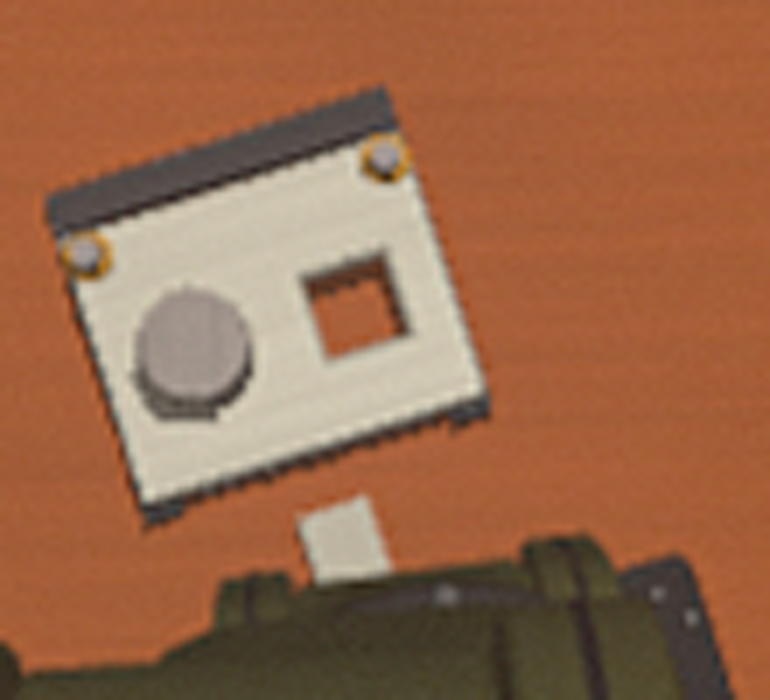

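View pics/w9.png

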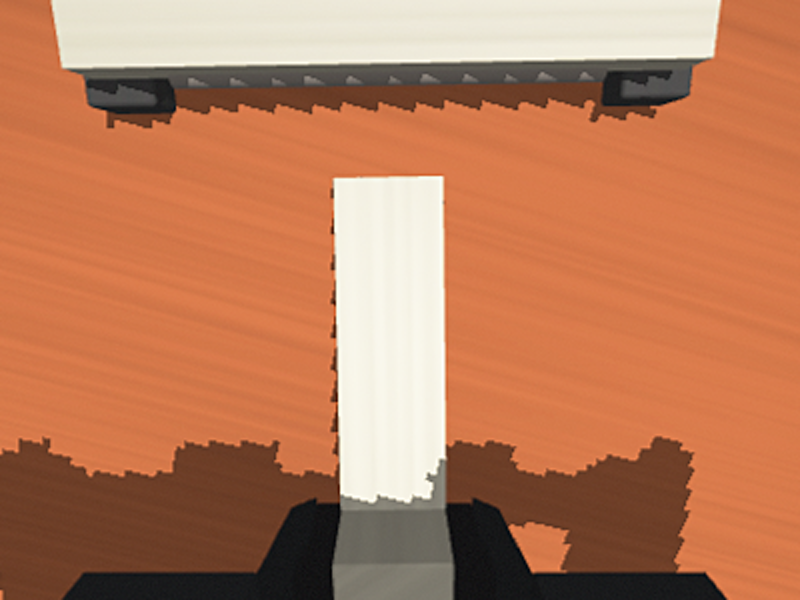

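View pics/s9.png

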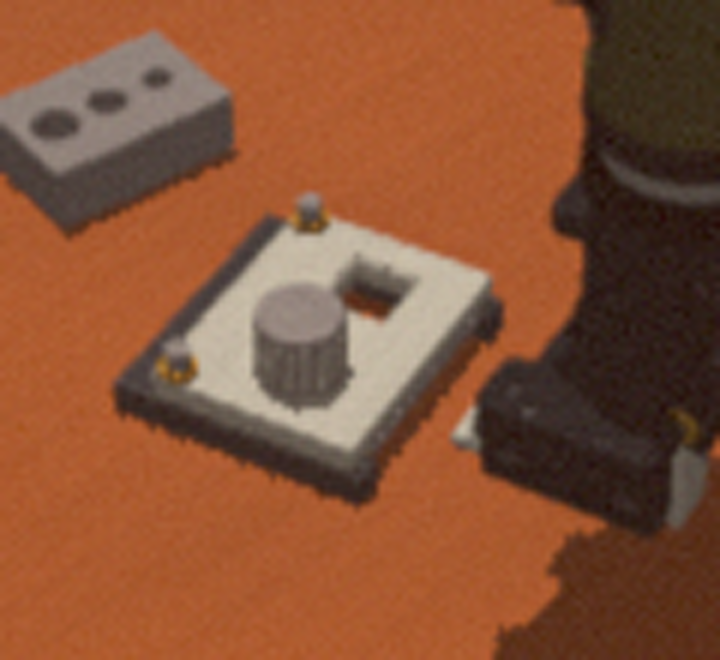

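```bash
python3 - <<'E'
from h import *
np.set_printoptions(precision=4,suppress=True)
w=optics.capture("wrist"); st=robot.read_state(); R=st["tool_rot"]
g=lambda x,y,z:onz(w,*P(x,y,120,0,2),z)
tip=g(389,177.5,.004); print("tip",tip, "w",np.linalg.norm(g(334,177.5,.004)-g(444,177.5,.004)))
t=optics.capture("top"); tip2=onz(t,*P(333,508,280,130,7),.004); print("tip top",tip2)
ee=st["ee_pos"]; print(ee)
a=np.radians(15.9); x=np.array([np.cos(a),np.sin(a),0])
lip=np.array([.5906,.001,.014])
edge=g(390,64,.026); print("plate front top edge",edge,(edge-tip)@x)
edge=onz(t,*P(314,455,280,130,7),.026); print("edge top",edge,(edge-tip2)@x)
for tp in(tip,tip2): print("tip to lip",(lip-tp)@x,"need push to d=42",(lip-tp)@x+.044, "tip from tcp",(tp-ee)@x)
E
```

```text
tip [ 0.5719 -0.0051  0.004 ] w 0.024172509860393463
tip top [ 0.5745 -0.0037  0.004 ]
[ 0.4899 -0.0282  0.0279]
plate front top edge [ 0.59   -0.0005  0.026 ] 0.018674085166505275
edge top [0.5901 0.0018 0.026 ] 0.016464449447721054
tip to lip 0.019651876034669766 need push to d=42 0.06365187603466976 tip from tcp 0.08522149421814111
tip to lip 0.01677594270239621 need push to d=42 0.06077594270239621 tip from tcp 0.08809742755041466
```

```bash
python3 -m pendant '[[[0.005,0,0.0004,0,0,0],[0.008,0,0,0,0,0],[0.008,0,0,0,0,0],[0.008,0,0,0,0,0],[0.007,0,0,0,0,0],[0.004,0,0,0,0,0],[0,0,0,0,0,0]]]'
python3 -m pendant '[[[0.003,0,0,0,0,0],[0.003,0,0,0,0,0]]]'
python3 -m pendant '[[[0.003,0,0,0,0,0],[0.003,0,0,0,0,0]]]'
python3 -m pendant '[[[0.003,0,0,0,0,0],[0,0,0,0,0,0]]]'
```

```text
time: 16.25
ee_pos: [0.5291, -0.0164, 0.0278]
tool_rot: [[0.963, 0.27, 0.001], [0.27, -0.963, -0.0], [0.001, 0.0, -1.0]]
contact_force: [-1.7, -0.8, 5.5]
finger_gap: 0.0231
time: 16.5
ee_pos: [0.5326, -0.0155, 0.0278]
tool_rot: [[0.963, 0.269, -0.004], [0.269, -0.963, -0.001], [-0.004, -0.0, -1.0]]
contact_force: [-8.0, -1.4, 10.5]
finger_gap: 0.0232
time: 16.75
ee_pos: [0.5331, -0.0153, 0.0277]
tool_rot: [[0.963, 0.269, -0.015], [0.269, -0.963, -0.003], [-0.015, -0.001, -1.0]]
contact_force: [-15.8, -3.6, 17.8]
finger_gap: 0.0231
time: 17.0
ee_pos: [0.5355, -0.0146, 0.0277]
tool_rot: [[0.963, 0.268, -0.015], [0.268, -0.963, -0.003], [-0.016, -0.001, -1.0]]
contact_force: [-14.9, -3.2, 17.2]
finger_gap: 0.0237
```

```bash
python3 -m pendant '[[[0.003,0,-0.0003,0,0,0],[0.003,0,-0.0003,0,0,0],[0.003,0,0,0,0,0],[0,0,0,0,0,0],[0,0,0,0,0,0]]]'
python3 - <<'E'
from h import *
np.set_printoptions(precision=4,suppress=True)
t=optics.capture("top"); crop(t,280,130,110,100,7,"t10"); s=optics.capture("side"); crop(s,240,150,120,110,6,"s10")
w=optics.capture("wrist"); crop(w,120,0,400,300,2,"w10")
st=robot.read_state(); print(st["ee_pos"],st["finger_gap"],st["contact_force"])
E
```

```text
time: 17.62
ee_pos: [0.5465, -0.0116, 0.0277]
tool_rot: [[0.963, 0.269, -0.011], [0.269, -0.963, -0.002], [-0.011, -0.001, -1.0]]
contact_force: [-10.4, -2.7, 9.1]
finger_gap: 0.0236
[ 0.5465 -0.0116  0.0277] 0.02348913275283617 [-10.3413  -2.7373   8.333 ]
```

View pics/w10.png

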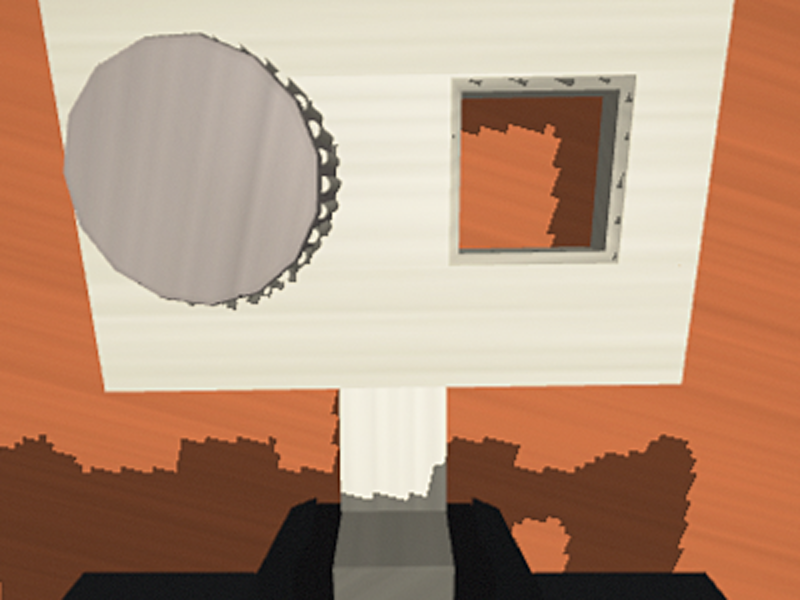

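View pics/s10.png

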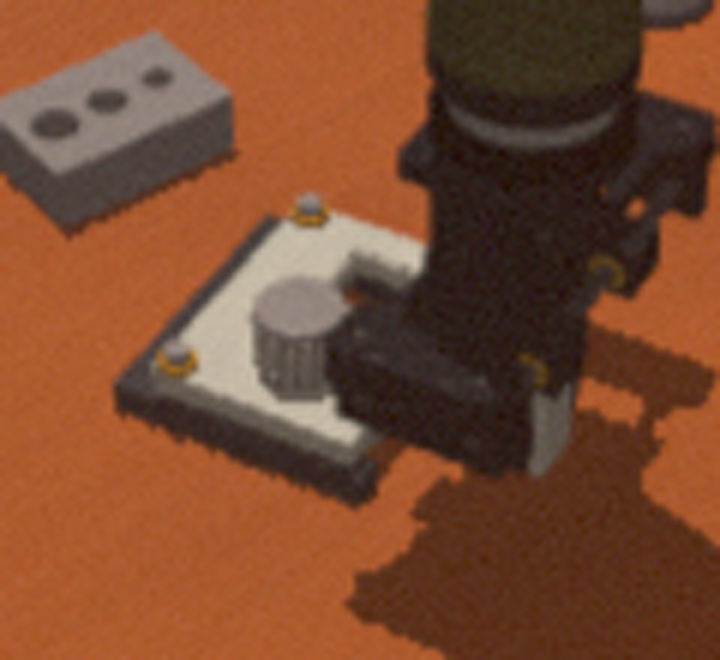

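```bash
python3 - <<'E'
from h import *
np.set_printoptions(precision=4,suppress=True)
s=optics.capture("side")
a=cv2.imread("pics/s9.png",0).astype(np.float32);b=cv2.imread("pics/s10.png",0).astype(np.float32)
for nm,(x,y,w,h) in {"knob":(245,275,75,135),"pinbush":(150,330,60,60),"bench block(ref)":(0,30,240,210),"plate corner L":(120,380,230,70)}.items():
    tp=a[y+10:y+h-10,x+10:x+w-10]; r=cv2.matchTemplate(b[y-10:y+h+10,x-5:x+w+5] if x>5 else b[y-10:y+h+10,0:x+w+5],tp,cv2.TM_CCOEFF_NORMED)
    _,m,_,l=cv2.minMaxLoc(r); print(nm,m,(l[0]-(15 if x>5 else 10))/6,(l[1]-20)/6)
p=np.array([.6235,.0385,.056]); print("px/mm lift",proj(s,p+[0,0,.001])-proj(s,p))
E
```

```text
knob 0.9845267534255981 0.0 -1.1666666666666667
pinbush 0.9160497188568115 0.0 -0.5
bench block(ref) 0.9954584240913391 0.0 0.0
plate corner L 0.9768530130386353 -0.8333333333333334 -1.1666666666666667
px/mm lift [-0.0142 -0.3196]
```

```bash
python3 -m pendant '[[[0.001,0,0,0,0,0],[0,0,0,0,0,0],[0,0,0,0,0,0],[0,0,0,0,0,0],[0,0,0,0,0,0],[0,0,0,0,0,0]]]'
python3 - <<'E'
from h import *
s=optics.capture("side"); crop(s,240,150,120,110,6,"s11")
a=cv2.imread("pics/s9.png",0);b=cv2.imread("pics/s11.png",0)
tp=a[285:400,255:310]; r=cv2.matchTemplate(b[265:420,240:325],tp,cv2.TM_CCOEFF_NORMED); _,m,_,l=cv2.minMaxLoc(r); print(m,l[0]-15,(l[1]-20)/6/-.3196)
t=optics.capture("top"); crop(t,280,130,110,100,7,"t11")
st=robot.read_state(); print(st["ee_pos"],st["finger_gap"],st["contact_force"])
E
```

```text
time: 18.58
ee_pos: [0.5468, -0.0115, 0.0277]
tool_rot: [[0.963, 0.269, -0.012], [0.269, -0.963, -0.003], [-0.012, -0.001, -1.0]]
contact_force: [-10.2, -2.8, 9.1]
finger_gap: 0.0233
0.9842777848243713 0 3.650396328744264
[ 0.54685588 -0.01157143  0.02773543] 0.023673748628430642 [-10.48631105  -2.3802586   10.82825839]
```

View pics/s11.png

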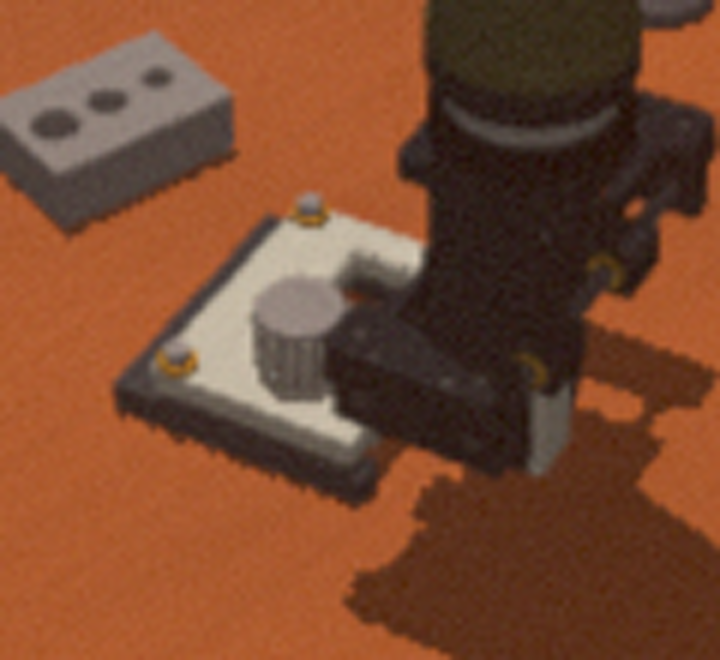

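The side view shows the plate raised about 3.7 mm. The knob is upright and seated at crop (300,340), and the wedge is still gripped in the lip.

```bash
python3 -c "
from workcell import robot
print(robot.finish_job())"
```

```text
the job is handed in; nothing more can be done
None
```

The knob is home in the round pocket and released, and the wedge holds the plate about 3.7 mm off its base, still gripped. I handed the job in at about 18.7 s of the 51 s; no verdict was reported.

- **Knob:** It went in boss-down and settled with a light touch of about 2 N on landing. After release, its top measured 0.054 m, against 0.056 m expected. The same two views read the empty pocket's rim 1.6 mm low (0.0244 m instead of 0.026 m), so I take the knob as fully home.
- **Wedge:** I slid it flat along the bench and in under the middle of the lip. The lip met the ramp at about the expected point.
- **Lift:** The knob's shift in the side view gave 3.65 mm. The tool travelled about 14.5 mm after contact, which gives 3.6 mm.
- **Final state:** It held steady over the last 0.75 s with a push of about 10 N, a 50 N grip setting and the tool tilted about 0.7°.
- **Disagreements:** The plate's front edge differed by about 3 mm between camera views, worth under 1 mm of lift. The gripper also pressed down on the wedge with about 10 N at the end.
- **Other parts:** I did not touch the mouthpiece, front cover or bench block. The bench block showed no shift in the side view; I did not re-measure the other two.

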